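Fit a turntable's bearing cover and hold its snap ring spread round the axle groove

TASK

Close up the turntable bearing: slide the bearing cover, flange down, over the axle stub until it lies flat on the base, and let go of it. Then take the pliers by their handles, squeeze them fully so that the snap ring on their tips is spread, and, keeping it spread, bring it level down over the stub, centred, to the height of the groove. Finish while still holding it there, squeezed and spread round the groove without leaning on the stub; leave the sanding block, rock casting and screwdriver where they are.

Things in the scene. Friction and masses are not known exactly. Their poses are not given: they have to be found in the camera images.
- axle_stub: Upright steel axle stub on a round aluminium base, bolted down. Origin on the axis at the underside, z up. Base 84 mm across, top face 14 mm high; shaft 32 mm across above it, with a groove (25 mm across) from 33 to 47 mm height; from 56 mm up a cone narrowing to 22 mm across at the top, 66 mm.
- groove (a point): Point on the stub's axis at the middle of the groove, 40 mm above the table; the groove is 14 mm high.
- stub_top (a point): Point on the axis at the top of the stub, 66 mm above the table.
- bearing_cover: Aluminium bearing cover: flange 62 mm across and 5 mm thick, with a collar 45 mm across on it, 16 mm high in all, and a 36 mm through bore; lies flange down on the table. Origin on the bore axis at the underside, z up. Gripped by the collar from above. Loose, about 0.08 kg.
- cover_centre (a point): Bore axis of the bearing cover, 8 mm above its underside.
- circlip_pliers: Circlip pliers lying flat, 22 mm high, 0.14 kg, a 4 mm thick steel snap ring on their tips. Origin on the pivot axis at the underside; x points to the ring, z up. Two black handles 30 to 72 mm behind the pivot, sprung apart (57 mm over both mid-way, 66 at the rear; squeezed to the stop: parallel, 28 mm; about 7 N each). Ring at rest: 29 mm bore, too small for the shaft. Jaws 13 to 19 mm above the underside.
- handles (a point): Half-way between the handles, 50 mm behind the pivot (-x), 11 mm above the pliers' underside: where to grip them, squeezing along the pliers' y. Same axes as the pliers. As the handles swing in, the pliers creep about 4 mm forward (+x) between the fingers, so fingers that close here end about 102 mm behind the middle of the ring opening.
- ring_opening (a point): Point that the stub's axis must pass through: the middle of the ring's opening once spread, 48 mm ahead of the pivot (+x, 98 mm from point handles at rest), at the ring's mid-plane, 11 mm above the pliers' underside. Spread, the ring clears the shaft by 2.5 mm at each side and 7 mm at the far end.
- squeeze (a joint): How far each handle is squeezed, rad: 0 at rest (ring shut), 0.27 at the stop (ring fully spread; a hard grip strains it to about 0.3).
- sanding_block: Brown sanding block, 56x101x26 mm, a bystander. Origin at the centre of its underside.
- rock_cast: Speckled plaster rock casting, 47x56x29 mm, a bystander. Origin at the centre of its underside.
- screwdriver: Screwdriver with black handle, 27x198x28 mm, lying, a bystander. Origin at the centre of its underside.
Mind the look-alikes: they are no part of the job. Of the things that look like the bearing_cover, take the one that is nearest to the robot's base at the start.

How it is judged:
By the outcome, as a careful person would: the job done as asked, in the order asked, and still so for the second after the job is handed in, while the arm keeps its last pose, push and grip.
It also fails if it takes over 48 s, if anything falls off the work surface, if the arm or the gripper's body presses on something with over 40 N, if the wrist force passes 120 N, or if a joint passes its speed limit or range.

ROBOT

A 6-joint arm with a two-finger parallel gripper is mounted at the origin on a cart in front of the work surface, level with it; the furniture and walls round the work are solid. World frame = base frame: x ahead of the robot, y to its left, z up, the work surface at z = 0. Lengths are in m, angles in rad, forces in N, time in s.
With the tool pointing down it reaches from about 0.35 to 0.725 m from the base axis. Payload 6 kg.
Tool frame: the origin (TCP) lies at the very end of the fingers, on their centre line; the grasp point (between the pads) lies 19 mm behind it; z points along the fingers, y is the line along which they close (so a half turn about z gives the same grasp; the last joint's range is limited). The gripper opens to 85 mm and grips with 20 to 120 N. Pads are 22 mm wide; open, the fingers measure 114 mm over their backs; the gripper's body (76 mm by 85 mm) begins 54 mm behind the grasp point. The pads swing forward as they close: fully open they stand 13 mm farther back than shut.
Start: joints at [-0.891, 0.04, 0.085, 0, -1.615, -0.334], TCP at [0.203, -0.564, 0.231] pointing down, gripper open.
Joint ranges: [-2.56, 2.56], [-1.29, 2.01], [-1.08, 1.49], [-3.29, 1.98], [-2.81, -0.18], [-2.99, 2.99]. Speed limits (rad/s): [2.57, 2.57, 3.01, 3.14, 3.14, 3.14].

INTERFACE

Orientations are given as a 3x3 rotation matrix whose columns are the frame's x, y, z axes.
In Python, from plant import robot gives the robot as it stands.
- The arm moves only by the tool apply_moves, never from a script. Its argument "deltas" is a list of rows, each a list of 3 entries, a list of its own where there are three numbers: the shift along the world's x, y, z in cm, then the turn, a rotation vector about the world's x, y, z in degrees, then the closure, from 0 (fully open) to 1 (shut). A call has 1 to 20 rows; each row is the pose to reach, as a shift and turn from the pose commanded when the call began; what a row does not reach only later rows make up. A row lasts 1/12 s, in which the tool goes at most 41.7 mm and 7.16 degrees, less where a joint would pass 70% of its speed; a pose out of reach is approached as far as the arm can. A call with a gripper value outside its range is refused whole. The fingers move at their own pace and stop on an object; the grip force is fixed at half the most. Time passes only in rows, so rows that repeat a pose let the fingers close. It gives the time, the measured TCP pose, the force, the opening and the grip force at its end, in the units of the state.
- robot.state(): the state, without advancing time (a new reading comes with each control period).
- robot.grab_frame(name): name is "scene" or "top" or "wrist"; returns the picture (384x512x3 uint8, blue, green, red); there is no depth.
- robot.camera_model(name): a dict with "K" (3x3 intrinsics, pixels), "k1" (the pictures are not rectified: a ray, as slopes to the right and down, at radius r is drawn at 1 + k1 r^2 times it, then the intrinsics apply), "R" (3x3) and "t" (3): a world point X has camera coordinates R X + t; the wrist camera has in their place "T_tool_cam" (4x4, takes a point from camera to tool coordinates, whose origin is the TCP and whose axes are the flange's). Camera axes: x right, y down, z forward; pixel columns grow to the right and rows downward; lengths in m; the calibration is good to about 2 mm. A picture is of the moment at which its call begins: read the wrist's pose just before it. camera_model takes no time and is no camera call.
- robot.finish_job(): hands the job in; it is judged then, once.
The state is a dict: "t": time; "joint_positions": joint angles; "qvel": joint speeds; "joint_efforts": joint torques, N m; "position": TCP position; "ee_rot": TCP orientation; "ft_force": force on the tool from outside, world axes, zero at the start; "ft_torque": the same for the moment, N m; "grip_width": finger opening in m; "grip_force": force on a finger pad.
Only numpy, scipy, OpenCV 4.12 (cv2) and the standard library are available. Lean on these libraries where they do the work, as an engineer would, in place of code of your own. Each camera call takes 0.05 s, during which the arm holds its last target. There are 200 camera calls.

## Working session

There is one attempt and no reset: what is moved stays moved. The work goes in short steps, Python scripts to look and compute and a tool call to move; the robot and the scene stay as the last step left them, time stands still between calls to the robot, and variables do not carry over. Pictures are saved under pics/ and viewed, at most 10 in all, crops included, and the job is handed in when it is done.

Besides the shell and the picture viewer there is one more tool, called after ">>>" in YAML: its name, and indented under it one key for each argument. apply_moves: Moves the arm, as the interface text tells. Its arguments: {"type":"object","properties":{"deltas":{"type":"array","items":{"type":"array"}}},"required":["deltas"]}

```bash
mkdir -p pics
cat > h.py <<'E'
import numpy as np, cv2
from plant import robot
def ray(name,u,v,st=None):
    m=robot.camera_model(name);K=np.array(m["K"])
    D=np.array([m["k1"],0,0,0,0],float)
    d=np.append(cv2.undistortPoints(np.array([[[u,v]]],float),K,D)[0,0],1)
    if "R" in m:
        R=np.array(m["R"]);t=np.array(m["t"]);return -R.T@t,R.T@d
    T=np.array(m["T_tool_cam"]);st=st or robot.state()
    E=np.array(st["ee_rot"]);p=np.array(st["position"])
    return E@T[:3,3]+p,E@T[:3,:3]@d
def onz(name,u,v,z,st=None):
    o,d=ray(name,u,v,st);return o+d*(z-o[2])/d[2]
E
python3 - <<'E'
from h import *
a=robot.grab_frame("scene");b=robot.grab_frame("top")
cv2.imwrite("pics/scene.png",a);cv2.imwrite("pics/top.png",b)
for n in("scene","top","wrist"):print(n,robot.camera_model(n))
s=robot.state();print(s["t"],s["position"],s["ee_rot"],s["grip_width"])
E
```

```text
scene {'K': array([[369.78645192,   0.        , 249.49108715],
       [  0.        , 369.78645192, 189.9711383 ],
       [  0.        ,   0.        ,   1.        ]]), 'k1': -0.06515592058609741, 'R': array([[-0.60877312, -0.79308329, -0.02035162],
       [-0.54255456,  0.43490863, -0.71867172],
       [ 0.57881763, -0.42646615, -0.69505163]]), 't': array([0.36668002, 0.31418654, 0.61627907])}
top {'K': array([[442.85743203,   0.        , 247.38378852],
       [  0.        , 442.85743203, 196.68427648],
       [  0.        ,   0.        ,   1.        ]]), 'k1': -0.00985582029991398, 'R': array([[-0.00201697, -0.99998988,  0.00402197],
       [-0.99920252,  0.00185496, -0.03988594],
       [ 0.03987807, -0.00409921, -0.99919614]]), 't': array([0.06588822, 0.51042058, 1.24019631])}
wrist {'K': array([[302.23712232,   0.        , 249.9160709 ],
       [  0.        , 302.23712232, 192.49095923],
       [  0.        ,   0.        ,   1.        ]]), 'k1': -0.07691389445943833, 'T_tool_cam': array([[ 1.11735481e-03, -9.53316373e-01, -3.01971265e-01,
         7.85306321e-02],
       [ 9.99998878e-01,  1.36658746e-03, -6.14087068e-04,
        -8.57237381e-05],
       [ 9.98089400e-04, -3.01970240e-01,  9.53316830e-01,
        -1.41090668e-01],
       [ 0.00000000e+00,  0.00000000e+00,  0.00000000e+00,
         1.00000000e+00]])}
0.1 [ 0.20333604 -0.56418616  0.23036105] [[-9.40809207e-01 -3.38935929e-01 -6.87108624e-04]
 [-3.38936594e-01  9.40808062e-01  1.47483370e-03]
 [ 1.46563204e-04  1.62042338e-03 -9.99998676e-01]] 0.085459280309267
```

View pics/scene.png

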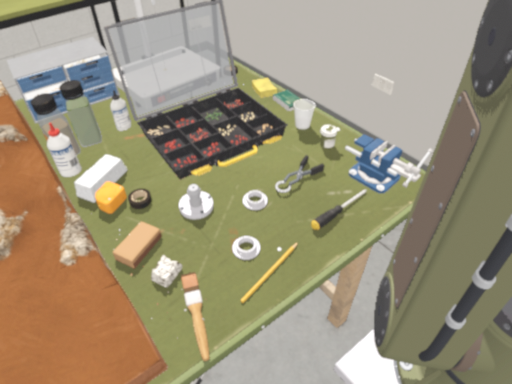

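View pics/top.png

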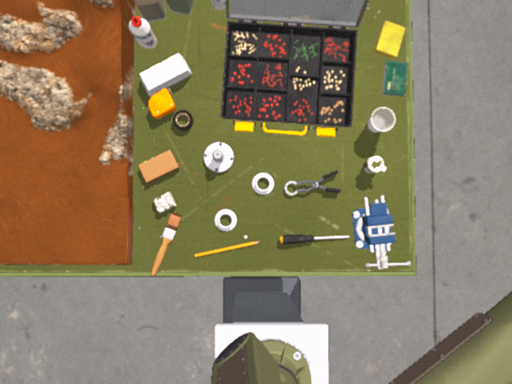

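The scene shows the stub at top-image (219,156), covers at (263,184) and (226,220), and the pliers with ring at about (291,187) and handles toward (338,182).

Run:
```python
from h import *
b=cv2.imread("pics/top.png")
cv2.imwrite("pics/c.png",cv2.resize(b[135:235,195:350],None,fx=5,fy=5,interpolation=cv2.INTER_CUBIC))
for n,u,v,z in(("stub",219,156,.014),("A",263,184,.016),("B",226,220,.016),("ring",291,187,.011),("pivot",312,184,.011),("h",338,182,.011)):
  p=onz("top",u,v,z);print(n,p.round(4),np.hypot(*p[:2]))
```

```text
stub [0.6255 0.1448 0.014 ] 0.6420808315681098
A [0.5459 0.0209 0.016 ] 0.5463426715125456
B [0.445 0.125 0.016] 0.4622295606479928
ring [ 0.5377 -0.0584  0.011 ] 0.5408173933009013
pivot [ 0.5461 -0.1178  0.011 ] 0.5586145723070045
h [ 0.5516 -0.1915  0.011 ] 0.5838836211180256
```

View pics/c.png

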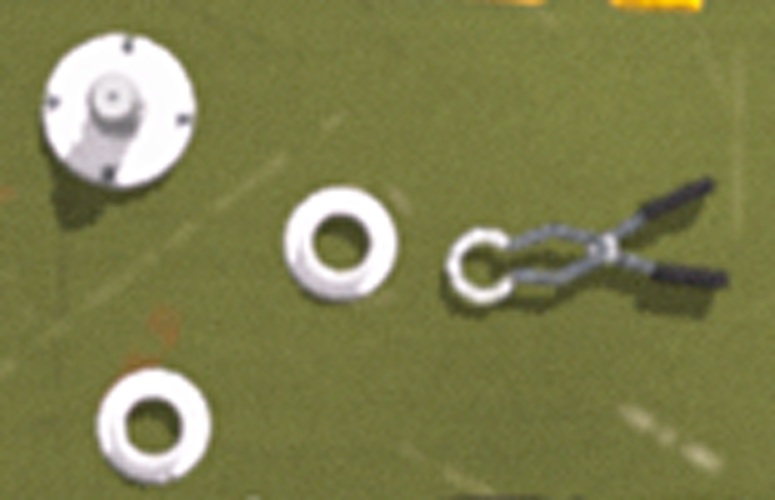

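Run:
```python
from h import *
b=cv2.imread("pics/top.png")
g=b.min(2)
m=(g>135).astype(np.uint8)
cs,_=cv2.findContours(m,cv2.RETR_EXTERNAL,cv2.CHAIN_APPROX_NONE)
for c in cs:
  if cv2.contourArea(c)<60: continue
  (u,v),r=cv2.minEnclosingCircle(c)
  if 195<u<350 and 135<v<240:
    e=cv2.fitEllipse(c); z=.014 if r>13 else .005
    print(np.round(e[0],1),np.round(e[1],1),round(r,1),onz("top",*e[0],z).round(4))
dk=((b.max(2)<60)).astype(np.uint8)
dk[:, :318]=0;dk[:168]=0;dk[200:]=0;dk[:,345:]=0
for c in cv2.findContours(dk,0,1)[0]:
  if cv2.contourArea(c)>15:
    (u,v)=cv2.minAreaRect(c)[0];print("h",u,v,cv2.minAreaRect(c),onz("top",u,v,.016).round(4))
```

```text
[331.1 236.8] [ 2.9 42. ] 17.5 [ 0.3974 -0.1698  0.014 ]
[225.3 219.6] [21.5 22.1] 11.4 [0.4461 0.1274 0.005 ]
[291.2 187.7] [12.9 13.3] 7.5 [ 0.5361 -0.0595  0.005 ]
[262.7 183. ] [21.7 22.1] 11.4 [0.5495 0.0213 0.005 ]
[218.5 156.3] [28.9 30.1] 15.3 [0.6248 0.1463 0.014 ]
[214.6 175.7] [428.8 493.1] 286.4 [0.5699 0.1573 0.014 ]
```

>>> apply_moves:
  deltas:
    - [[10,30,-1],[0,0,-50],0]
    - [[24.3,69.1,-6],[0,0,-104],0]
    - [[24.3,69.1,-6],[0,0,-104],0]
    - [[24.3,69.1,-6],[0,0,-104],0]
    - [[24.3,69.1,-6],[0,0,-104],0]
    - [[24.3,69.1,-6],[0,0,-104],0]
    - [[24.3,69.1,-6],[0,0,-104],0]
    - [[24.3,69.1,-6],[0,0,-104],0]
    - [[24.3,69.1,-6],[0,0,-104],0]
    - [[24.3,69.1,-6],[0,0,-104],0]
    - [[24.3,69.1,-6],[0,0,-104],0]
    - [[24.3,69.1,-6],[0,0,-104],0]
    - [[24.3,69.1,-6],[0,0,-104],0]
    - [[24.3,69.1,-6],[0,0,-104],0]
    - [[24.3,69.1,-6],[0,0,-104],0]
    - [[24.3,69.1,-6],[0,0,-104],0]
    - [[24.3,69.1,-6],[0,0,-104],0]
    - [[24.3,69.1,-6],[0,0,-104],0]
    - [[24.3,69.1,-6],[0,0,-104],0]
    - [[24.3,69.1,-6],[0,0,-104],0]

```text
t: 1.77
position: [0.4369, -0.1736, 0.1676]
ee_rot: [[-0.162, 0.987, -0.002], [0.986, 0.162, 0.05], [0.049, 0.006, -0.999]]
ft_force: [-1.5, -0.3, -0.7]
grip_width: 0.0856
grip_force: 0.0
```

```bash
cat > w.py <<'E'
from h import *
import sys
s=robot.state();im=robot.grab_frame("wrist");cv2.imwrite(f"pics/{sys.argv[1]}.png",im)
print(s["t"],s["position"].round(4) if hasattr(s["position"],"round") else s["position"],np.round(s["ee_rot"],3).tolist(),s["grip_width"],np.round(s["joint_positions"],2),np.round(s["ft_force"],1))
E
python3 w.py w1
python3 - <<'E'
from h import *
b=cv2.imread("pics/w1.png");m=(b.min(2)>135).astype(np.uint8)
for c in cv2.findContours(m,1,1)[0]:
  if cv2.contourArea(c)>300:
    e=cv2.fitEllipse(c);print(np.round(e,1) if 0 else [np.round(x,1) for x in e],[onz("wrist",*e[0],z).round(4).tolist() for z in(.005,.014,.016)])
E
```

```text
1.7667 [ 0.4369 -0.1736  0.1676] [[-0.162, 0.987, -0.002], [0.986, 0.162, 0.05], [0.049, 0.006, -0.999]] 0.08563258301805547 [ 0.01 -0.29 -0.32 -0.05 -1.55 -2.99] [-1.5 -0.3 -0.7]
[array([282.3, 287.4]), array([ 7.9, 71. ]), np.float64(91.9)] [[0.4939, -0.2918, 0.005], [0.4919, -0.2864, 0.014], [0.4914, -0.2851, 0.016]]
[array([210.2, 313.2]), array([32. , 68.6]), np.float64(4.1)] [[0.4159, -0.3404, 0.005], [0.4161, -0.3335, 0.014], [0.4161, -0.332, 0.016]]
[array([228.7, 259.9]), array([32.6, 63.7]), np.float64(107.1)] [[0.4276, -0.2667, 0.005], [0.4275, -0.262, 0.014], [0.4275, -0.2609, 0.016]]
[array([213.2, 167.1]), array([  5.4, 134.9]), np.float64(5.2)] [[0.3968, -0.1652, 0.005], [0.3975, -0.1634, 0.014], [0.3977, -0.163, 0.016]]
[array([ 8.3, 99.1]), array([24.2, 51.5]), np.float64(177.3)] [[0.1771, -0.1277, 0.005], [0.1843, -0.1271, 0.014], [0.1859, -0.1269, 0.016]]
[array([371.4,  84.3]), array([36.1, 37.5]), np.float64(28.7)] [[0.5383, -0.0579, 0.005], [0.535, -0.0593, 0.014], [0.5342, -0.0596, 0.016]]
[array([399.7,  12.7]), array([45.2, 54.9]), np.float64(84.7)] [[0.5503, 0.012, 0.005], [0.5466, 0.0085, 0.014], [0.5457, 0.0078, 0.016]]
```

View pics/w1.png

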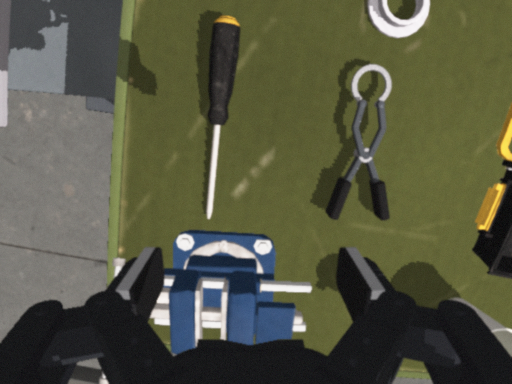

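>>> apply_moves:
  deltas:
    - [[0,0,0],[0,0,15],0]
    - [[0.5,15,0],[0,0,30],0]
    - [[0.9,30,0],[0,0,30],0]
    - [[0.9,30,-3],[0,0,30],0]
    - [[0.9,30,-3],[0,0,30],0]
    - [[0.9,30,-3],[0,0,30],0]
    - [[0.9,30,-3],[0,0,30],0]
    - [[0.9,30,-3],[0,0,30],0]
    - [[0.9,30,-3],[0,0,30],0]
    - [[0.9,30,-3],[0,0,30],0]
    - [[0.9,30,-3],[0,0,30],0]
    - [[0.9,30,-3],[0,0,30],0]

```text
t: 2.82
position: [0.4627, 0.1023, 0.1373]
ee_rot: [[-0.662, 0.748, -0.041], [0.745, 0.663, 0.069], [0.079, 0.015, -0.997]]
ft_force: [0.7, 0.5, 0.3]
grip_width: 0.0854
grip_force: 0.0
```

```bash
cat > blobs.py <<'E'
from h import *
import sys
s=robot.state();b=robot.grab_frame("wrist");cv2.imwrite(f"pics/{sys.argv[1]}.png",b)
print(s["t"],np.round(s["position"],4),np.round(s["ee_rot"],3).tolist(),np.round(s["joint_positions"],2))
m=(b.min(2)>int(sys.argv[2]) if len(sys.argv)>2 else b.min(2)>135).astype(np.uint8)
for c in cv2.findContours(m,1,1)[0]:
  if cv2.contourArea(c)>300:
    e=cv2.fitEllipse(c);print([np.round(x,1).tolist() for x in e],[onz("wrist",*e[0],z,s).round(4).tolist() for z in(.0,.005,.016)])
E
python3 blobs.py w2
python3 - <<'E'
from h import *
# pliers handles from w1, using the pose it was taken at
st=dict(position=[0.4369,-0.1736,0.1676],ee_rot=[[-0.162,0.987,-0.002],[0.986,0.162,0.05],[0.049,0.006,-0.999]])
b=cv2.imread("pics/w1.png");m=(b.max(2)<50).astype(np.uint8);m[:,:315]=0;m[:160]=0;m[235:]=0;m[:,405:]=0
for c in cv2.findContours(m,0,1)[0]:
  if cv2.contourArea(c)>100:
    r=cv2.minAreaRect(c);print("handle",r,onz("wrist",*r[0],.018,st).round(4))
print("ring",onz("wrist",371.4,84.3,.013,st),"pivot",onz("wrist",366,155,.02,st))
E
```

```text
2.8167 [0.4627 0.1023 0.1373] [[-0.662, 0.748, -0.041], [0.745, 0.663, 0.069], [0.079, 0.015, -0.997]] [ 0.58 -0.27 -0.34 -0.08 -1.49 -2.99]
[[261.1, 307.3], [30.5, 34.7], 85.4] [[0.5561, 0.0163, 0.0], [0.5537, 0.0186, 0.005], [0.5483, 0.0238, 0.016]]
[[427.4, 292.9], [20.0, 25.9], 51.9] [[0.6852, 0.1473, 0.0], [0.6805, 0.1473, 0.005], [0.67, 0.1474, 0.016]]
[[260.6, 301.0], [50.1, 57.5], 82.2] [[0.5505, 0.0217, 0.0], [0.5482, 0.0239, 0.005], [0.543, 0.0289, 0.016]]
[[402.8, 256.0], [58.0, 66.3], 106.5] [[0.6291, 0.1578, 0.0], [0.6253, 0.1577, 0.005], [0.6171, 0.1574, 0.016]]
[[254.6, 162.7], [39.4, 39.8], 56.3] [[0.4474, 0.1274, 0.0], [0.4468, 0.1278, 0.005], [0.4456, 0.1287, 0.016]]
[[254.3, 161.0], [64.1, 65.4], 67.8] [[0.4461, 0.1285, 0.0], [0.4456, 0.1288, 0.005], [0.4444, 0.1296, 0.016]]
[[430.7, 58.1], [49.7, 77.4], 20.1] [[0.5037, 0.308, 0.0], [0.5022, 0.3052, 0.005], [0.4988, 0.2991, 0.016]]
[[343.8, 5.8], [14.6, 39.4], 79.8] [[0.4133, 0.2832, 0.0], [0.4134, 0.2809, 0.005], [0.4135, 0.2757, 0.016]]
handle ((377.239990234375, 191.17999267578125), (56.99281311035156, 14.849242210388184), 81.8698959350586) [ 0.566  -0.1584  0.018 ]
handle ((340.9310302734375, 187.6724090576172), (14.85562801361084, 61.8365478515625), 21.801410675048828) [ 0.5278 -0.1609  0.018 ]
ring [ 0.53533864 -0.0574717   0.013     ] pivot [ 0.54400418 -0.12422672  0.02      ]
```

>>> apply_moves:
  deltas:
    - [[0,0,0],[0,0,144],0]
    - [[-1.7,2.6,0],[0,0,144],0]
    - [[-1.7,2.6,0],[0,0,144],0]
    - [[-1.7,2.6,0],[0,0,144],0]
    - [[-1.7,2.6,0],[0,0,144],0]
    - [[-1.7,2.6,0],[0,0,144],0]
    - [[-1.7,2.6,0],[0,0,144],0]
    - [[-1.7,2.6,0],[0,0,144],0]
    - [[-1.7,2.6,0],[0,0,144],0]
    - [[-1.7,2.6,0],[0,0,144],0]
    - [[-1.7,2.6,0],[0,0,144],0]
    - [[-1.7,2.6,0],[0,0,144],0]
    - [[-1.7,2.6,0],[0,0,144],0]
    - [[-1.7,2.6,0],[0,0,144],0]
    - [[-1.7,2.6,0],[0,0,144],0]
    - [[-1.7,2.6,0],[0,0,144],0]
    - [[-1.7,2.6,0],[0,0,144],0]
    - [[-1.7,2.6,0],[0,0,144],0]
    - [[-1.7,2.6,0],[0,0,144],0]
    - [[-1.7,2.6,0],[0,0,144],0]

```text
t: 4.53
position: [0.4459, 0.128, 0.1373]
ee_rot: [[0.089, -0.996, -0.007], [-0.993, -0.088, -0.08], [0.079, 0.014, -0.997]]
ft_force: [-0.5, -0.7, -0.5]
grip_width: 0.0854
grip_force: 0.0
```

```bash
python3 blobs.py w3
```

```text
4.5333 [0.4459 0.128  0.1373] [[0.089, -0.996, -0.007], [-0.993, -0.088, -0.08], [0.079, 0.014, -0.997]] [ 0.76 -0.3  -0.41  0.05 -1.52 -0.68]
[[178.8, 336.1], [31.7, 38.6], 63.1] [[0.5067, 0.2964, 0.0], [0.5058, 0.2923, 0.005], [0.5037, 0.2832, 0.016]]
[[368.0, 276.9], [13.2, 63.5], 150.4] [[0.3101, 0.2076, 0.0], [0.3126, 0.2051, 0.005], [0.3181, 0.1995, 0.016]]
[[132.7, 272.9], [8.4, 67.7], 33.6] [[0.5568, 0.2232, 0.0], [0.5549, 0.2203, 0.005], [0.5509, 0.2141, 0.016]]
[[245.8, 195.2], [35.1, 39.1], 61.9] [[0.4466, 0.1301, 0.0], [0.4467, 0.1289, 0.005], [0.4469, 0.1263, 0.016]]
[[505.2, 222.2], [12.8, 77.1], 6.2] [[0.1676, 0.136, 0.0], [0.1726, 0.1347, 0.005], [0.1836, 0.1318, 0.016]]
[[246.1, 192.8], [61.6, 63.0], 69.4] [[0.4465, 0.1277, 0.0], [0.4466, 0.1265, 0.005], [0.4468, 0.124, 0.016]]
[[56.2, 200.2], [80.5, 83.2], 58.8] [[0.6342, 0.1516, 0.0], [0.631, 0.15, 0.005], [0.624, 0.1465, 0.016]]
[[136.7, 66.0], [41.2, 43.9], 161.3] [[0.5543, 0.02, 0.0], [0.5525, 0.0207, 0.005], [0.5486, 0.0223, 0.016]]
[[140.9, 67.9], [66.5, 70.8], 171.3] [[0.5504, 0.0214, 0.0], [0.5487, 0.0221, 0.005], [0.5449, 0.0237, 0.016]]
```

>>> apply_moves:
  deltas:
    - [[0.05,0,-3],[4.6,-0.4,0],0]
    - [[0.05,0,-6],[4.6,-0.4,0],0]
    - [[0.05,0,-9],[4.6,-0.4,0],0]
    - [[0.05,0,-11],[4.6,-0.4,0],0]
    - [[0.05,0,-12],[4.6,-0.4,0],0]
    - [[0.05,0,-12.8],[4.6,-0.4,0],0]
    - [[0.05,0,-13.2],[4.6,-0.4,0],0]
    - [[0.05,0,-13.2],[4.6,-0.4,0],0.3]
    - [[0.05,0,-13.2],[4.6,-0.4,0],1]
    - [[0.05,0,-13.2],[4.6,-0.4,0],1]
    - [[0.05,0,-13.2],[4.6,-0.4,0],1]
    - [[0.05,0,-13.2],[4.6,-0.4,0],1]
    - [[0.05,0,-13.2],[4.6,-0.4,0],1]
    - [[0.05,0,-13.2],[4.6,-0.4,0],1]

```text
t: 5.75
position: [0.4473, 0.1296, 0.0068]
ee_rot: [[0.085, -0.996, 0.001], [-0.996, -0.085, 0.0], [-0.0, -0.001, -1.0]]
ft_force: [-0.6, 0.1, 5.5]
grip_width: 0.0418
grip_force: 59.9
```

>>> apply_moves:
  deltas:
    - [[0,0,1.5],[0,0,0],1]
    - [[0,0,4],[0,0,0],1]
    - [[0,0,7],[0,0,0],1]
    - [[3,0.3,9],[0,0,0],1]
    - [[6,0.6,9],[0,0,0],1]
    - [[9,0.9,9],[0,0,0],1]
    - [[12,1.2,9],[0,0,0],1]
    - [[15,1.5,9],[0,0,0],1]
    - [[17,1.7,9],[0,0,0],1]
    - [[17.8,1.8,9],[0,0,0],1]
    - [[17.8,1.8,9],[0,0,0],1]
    - [[17.8,1.8,9],[0,0,0],1]
    - [[17.8,1.8,9],[0,0,0],1]

```text
t: 6.83
position: [0.6235, 0.1471, 0.0951]
ee_rot: [[0.085, -0.996, -0.001], [-0.996, -0.085, -0.0], [0.0, 0.001, -1.0]]
ft_force: [-0.0, 0.5, -0.9]
grip_width: 0.0418
grip_force: 61.0
```

Run:
```python
from h import *
s=robot.state();a=robot.grab_frame("wrist");b=robot.grab_frame("scene")
cv2.imwrite("pics/w4r.png",a);cv2.imwrite("pics/s4r.png",b)
u,v=180,190
b=cv2.resize(b[110:260,120:280],(400,375),interpolation=cv2.INTER_CUBIC)
cv2.imwrite("pics/w4.png",np.hstack([cv2.resize(a,(400,375)) if 0 else a[5:380,50:450],b]))
print(s["position"],np.round(s["ft_force"],1),s["grip_width"])
```

```text
[0.62352865 0.14712149 0.09512057] [-0.   0.5 -0.9] 0.04184834638555747
```

View pics/w4.png

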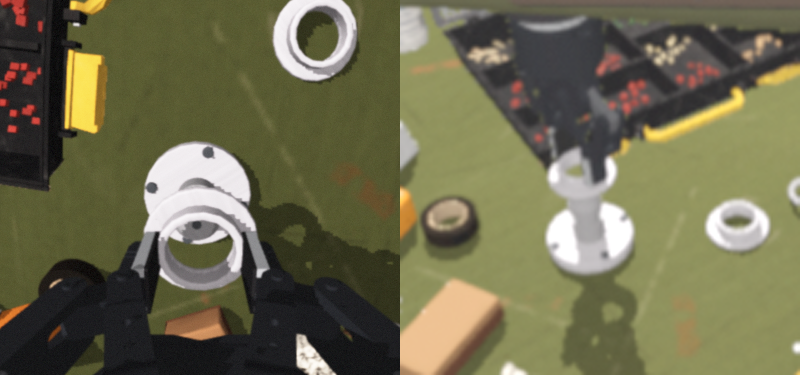

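```bash
cat >> h.py <<'E'
def proj(name,P,st=None):
    m=robot.camera_model(name);K=np.array(m["K"]);D=np.array([m["k1"],0,0,0,0],float)
    P=np.atleast_2d(P).astype(float)
    if "R" in m: C=P@np.array(m["R"]).T+np.array(m["t"])
    else:
        T=np.array(m["T_tool_cam"]);st=st or robot.state()
        C=((P-st["position"])@np.array(st["ee_rot"])-T[:3,3])@T[:3,:3]
    return cv2.projectPoints(C,np.zeros(3),np.zeros(3),K,D)[0][:,0]
def circ(c,r,z,n=40):
    a=np.linspace(0,2*np.pi,n);return np.c_[c[0]+r*np.cos(a),c[1]+r*np.sin(a),0*a+z]
E
python3 - <<'E'
from h import *
s=robot.state();a=cv2.imread("pics/w4r.png");a=cv2.resize(a,None,fx=3,fy=3,interpolation=cv2.INTER_CUBIC)
c=s["position"];S=(.625,.1465)
for P,col in((circ(c,.018,.1045),(0,0,255)),(circ(c,.0225,.1045),(255,0,0)),(circ(c,.031,.0935),(0,255,255)),(circ(S,.011,.066),(0,255,0)),(circ(S,.042,.014),(255,0,255))):
  cv2.polylines(a,[np.round(proj("wrist",P,s)*3+1).astype(int)],True,col,1)
cv2.imwrite("pics/w5.png",a[380:960,400:1100])
E
```

```text
(no output)
```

View pics/w5.png

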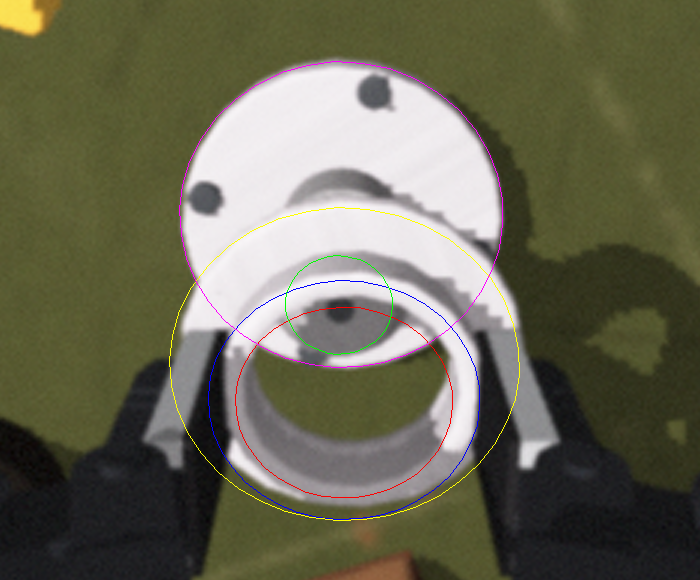

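>>> apply_moves:
  deltas:
    - [[0.2,0,0],[0,0,0],1]
    - [[0.2,0,-1],[0,0,0],1]
    - [[0.2,0,-2],[0,0,0],1]
    - [[0.2,0,-3],[0,0,0],1]
    - [[0.2,0,-4],[0,0,0],1]
    - [[0.2,0,-4.5],[0,0,0],1]
    - [[0.2,0,-4.5],[0,0,0],1]
    - [[0.2,0,-4.5],[0,0,0],1]

```text
t: 7.6
position: [0.626, 0.1469, 0.0492]
ee_rot: [[0.085, -0.996, -0.002], [-0.996, -0.085, -0.001], [0.001, 0.002, -1.0]]
ft_force: [-0.5, 0.5, -0.5]
grip_width: 0.0414
grip_force: 60.9
```

>>> apply_moves:
  deltas:
    - [[0,0,-1],[0,0,0],1]
    - [[0,0,-1.8],[0,0,0],1]
    - [[0,0,-2.3],[0,0,0],1]
    - [[0,0,-2.5],[0,0,0],1]
    - [[0,0,-2.5],[0,0,0],1]
    - [[0,0,-2.5],[0,0,0],1]

```text
t: 8.1
position: [0.6262, 0.1469, 0.0246]
ee_rot: [[0.085, -0.996, -0.002], [-0.996, -0.085, -0.001], [0.001, 0.002, -1.0]]
ft_force: [0.6, 0.5, -1.4]
grip_width: 0.0415
grip_force: 60.9
```

>>> apply_moves:
  deltas:
    - [[0,0,-0.15],[0,0,0],1]
    - [[0,0,-0.3],[0,0,0],1]
    - [[0,0,-0.4],[0,0,0],1]
    - [[0,0,-0.4],[0,0,0],1]
    - [[0,0,-0.4],[0,0,0],1]

```text
t: 8.52
position: [0.6264, 0.147, 0.021]
ee_rot: [[0.085, -0.996, -0.001], [-0.996, -0.085, -0.001], [0.0, 0.001, -1.0]]
ft_force: [0.2, -0.4, 0.4]
grip_width: 0.0418
grip_force: 61.0
```

>>> apply_moves:
  deltas:
    - [[0,0,-0.1],[0,0,0],1]
    - [[0,0,-0.15],[0,0,0],1]
    - [[0,0,-0.15],[0,0,0],1]
    - [[0,0,-0.15],[0,0,0],1]

```text
t: 8.85
position: [0.6264, 0.147, 0.0208]
ee_rot: [[0.085, -0.996, -0.001], [-0.996, -0.085, -0.001], [0.001, 0.001, -1.0]]
ft_force: [-4.2, 0.5, 6.0]
grip_width: 0.0419
grip_force: 61.7
```

>>> apply_moves:
  deltas:
    - [[0,0,0],[0,0,0],0]
    - [[0,0,0],[0,0,0],0]
    - [[0,0,0],[0,0,0],0]
    - [[0,0,0],[0,0,0],0]
    - [[0,0,0],[0,0,0],0]
    - [[0,0,2],[0,0,0],0]
    - [[0,0,5],[0,0,0],0]
    - [[0,0,8],[0,0,0],0]
    - [[0,-2,11],[0,0,0],0]
    - [[-4,-15,11],[0,0,1.4],0]
    - [[-7.9,-30.5,11],[0,0,1.4],0]
    - [[-7.9,-30.5,11],[0,0,1.4],0]
    - [[-7.9,-30.5,11],[0,0,1.4],0]
    - [[-7.9,-30.5,11],[0,0,1.4],0]
    - [[-7.9,-30.5,11],[0,0,1.4],0]
    - [[-7.9,-30.5,11],[0,0,1.4],0]
    - [[-7.9,-30.5,11],[0,0,1.4],0]
    - [[-7.9,-30.5,11],[0,0,1.4],0]
    - [[-7.9,-30.5,11],[0,0,1.4],0]
    - [[-7.9,-30.5,11],[0,0,1.4],0]

```text
t: 10.52
position: [0.5476, -0.1571, 0.1292]
ee_rot: [[0.11, -0.994, -0.001], [-0.994, -0.11, -0.0], [0.0, 0.001, -1.0]]
ft_force: [0.1, -0.4, 0.6]
grip_width: 0.0855
grip_force: 0.0
```

Run:
```python
from h import *
s=robot.state();b=robot.grab_frame("wrist");sc=robot.grab_frame("scene");cv2.imwrite("pics/w6r.png",b)
print(s["t"],np.round(s["position"],4),np.round(s["ee_rot"],3).tolist(),np.round(s["joint_positions"],2))
m=(b.max(2)<50).astype(np.uint8);m[330:]=0
for c in cv2.findContours(m,0,1)[0]:
  if cv2.contourArea(c)>150:
    r=cv2.minAreaRect(c);print("dark",np.round(r[0],1),np.round(r[1],1),round(r[2],1),onz("wrist",*r[0],.018,s).round(4))
m=(b.min(2)>120).astype(np.uint8)
for c in cv2.findContours(m,0,1)[0]:
  if cv2.contourArea(c)>150:
    e=cv2.minAreaRect(c);print("light",np.round(e[0],1),np.round(e[1],1),onz("wrist",*e[0],.013,s).round(4))
z=cv2.resize(sc[130:230,130:260],(360,277),interpolation=cv2.INTER_CUBIC)
o=np.zeros((384,800,3),np.uint8);o[:,:440]=b[:,36:476];o[:277,440:]=z;cv2.imwrite("pics/w6.png",o)
```

```text
10.5167 [ 0.5476 -0.1571  0.1292] [[0.11, -0.994, -0.001], [-0.994, -0.11, -0.0], [0.0, 0.001, -1.0]] [ 0.07 -0.03 -0.17  0.   -1.43  0.04]
dark [409.5 283.5] [ 91. 159.] 90.0 [ 0.3764 -0.0779  0.018 ]
dark [223.9 181.2] [68.6 15.1] 69.4 [ 0.5695 -0.163   0.018 ]
dark [271.1 171.9] [14.8 51.1] 14.9 [ 0.53   -0.1757  0.018 ]
dark [ 81.5 211. ] [236. 163.] 90.0 [ 0.6973 -0.1206  0.018 ]
light [230.  328.3] [54.7 27.6] [ 0.5501 -0.0012  0.013 ]
light [248.3 285. ] [39.3 28. ] [ 0.5367 -0.0575  0.013 ]
light [366.5 271.1] [58.5 16.5] [ 0.4217 -0.0851  0.013 ]
light [133.9 270.2] [14.8 56.8] [ 0.6509 -0.061   0.013 ]
light [495.5 246. ] [86. 31.] [ 0.2925 -0.1247  0.013 ]
light [410.5 187.7] [  7.4 107.5] [ 0.4011 -0.1744  0.013 ]
light [362.  103.5] [21. 22.] [ 0.4618 -0.2411  0.013 ]
light [356.  34.] [16. 22.] [ 0.4772 -0.2932  0.013 ]
light [433.7  76.1] [104.5 205. ] [ 0.4056 -0.2711  0.013 ]
light [348.    4.5] [44.  9.] [ 0.4873 -0.3136  0.013 ]
light [191.5  24.5] [49. 67.] [ 0.6062 -0.2849  0.013 ]
light [38.  11.5] [23. 76.] [ 0.7315 -0.2862  0.013 ]
```

View pics/w6.png

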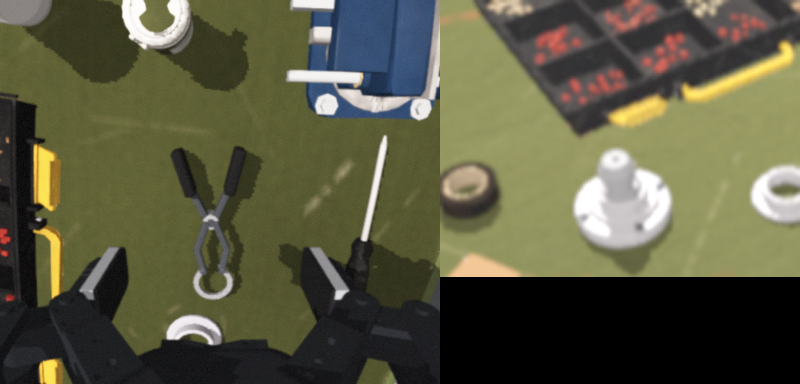

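The cover sits flat on the base; the pliers' handles are at full (218,172) and (270.5,172), pivot at (247,221), ring at (248,285).

Run:
```python
from h import *
s=robot.state()
L=onz("wrist",218,172,.02,s);R=onz("wrist",270.8,172,.02,s);p=onz("wrist",247,221,.02,s);r=onz("wrist",248.6,283,.015,s)
print(L,R,(L+R)/2,p,r, np.hypot(*((L+R)/2-p)[:2]),np.hypot(*(r-p)[:2]),np.hypot(*(L-R)[:2]))
d=r-(L+R)/2;print(np.degrees(np.arctan2(d[1],d[0])),np.hypot(*d[:2]))
u=d[:2]/np.hypot(*d[:2]);print("grip",p[:2]-.05*u,r[:2]-.098*u)
```

```text
[ 0.57520516 -0.17072964  0.02      ] [ 0.53054405 -0.17572488  0.02      ] [ 0.5528746  -0.17322726  0.02      ] [ 0.54576472 -0.1286676   0.02      ] [ 0.53680397 -0.06085016  0.015     ] 0.04512331274148425 0.06840686853924305 0.04493959576610699
98.13847790940326 0.1135203769729511
grip [ 0.55284303 -0.17816404] [ 0.55067744 -0.15786319]
```

Run:
```python
from h import *
st=dict(position=[0.5476,-0.1571,0.1292],ee_rot=[[0.11,-0.994,-0.001],[-0.994,-0.11,0],[0,0.001,-1.0]])
b=cv2.imread("pics/w6r.png")
u=np.array([-.125,.992]);
m=(b.max(2)<42).astype(np.uint8);m[:140]=0;m[202:]=0;m[:,:200]=0;m[:,285:]=0
n,l,S,C=cv2.connectedComponentsWithStats(m)
for i in range(1,n):
  if S[i,4]>80:
    ys,xs=np.where(l==i);P=np.array([onz("wrist",x,y,.018,st)[:2] for x,y in zip(xs,ys)])
    a=P@u;q=P@np.array([u[1],-u[0]]);print(S[i],"mean",P.mean(0).round(4),"along",np.percentile(a,[1,50,99]).round(4),"lat",np.percentile(q,[1,99]).round(4))
# light grey metal along axis
g=(b.min(2)>120).astype(np.uint8);g[:255]=0;g[310:]=0;g[:,:220]=0;g[:,275:]=0
ys,xs=np.where(g>0);P=np.array([onz("wrist",x,y,.013,st)[:2] for x,y in zip(xs,ys)]);a=P@u;q=P@np.array([u[1],-u[0]])
print("ring along",np.percentile(a,[1,99]),"lat",np.percentile(q,[1,99]),P.mean(0))
print("pivot along",onz("wrist",247,221,.02,st)[:2]@u)
```

```text
[261 147  21  49 428] mean [ 0.5299 -0.1763] along [-0.2611 -0.2412 -0.2197] lat [0.4956 0.5123]
[209 148  24  49 503] mean [ 0.5723 -0.1704] along [-0.2609 -0.2402 -0.2202] lat [0.5379 0.5555]
ring along [-0.13921246 -0.10835133] lat [0.50564102 0.54357044] [ 0.53601753 -0.0552906 ]
pivot along -0.19613312334834773
```

>>> apply_moves:
  deltas:
    - [[0.4,-1.5,-2],[0,0,1.4],0]
    - [[0.4,-1.5,-5],[0,0,1.4],0]
    - [[0.4,-1.5,-8],[0,0,1.4],0]
    - [[0.4,-1.5,-10.5],[0,0,1.4],0]
    - [[0.4,-1.5,-12],[0,0,1.4],0]
    - [[0.4,-1.5,-12.6],[0,0,1.4],0]
    - [[0.4,-1.5,-12.6],[0,0,1.4],0]
    - [[0.4,-1.5,-12.6],[0,0,1.4],0]

```text
t: 11.28
position: [0.552, -0.1726, 0.0042]
ee_rot: [[0.134, -0.991, -0.0], [-0.991, -0.134, -0.001], [0.001, 0.001, -1.0]]
ft_force: [0.6, -0.3, 1.3]
grip_width: 0.0855
grip_force: 0.0
```

>>> apply_moves:
  deltas:
    - [[0,0,0],[0,0,0],0.3]
    - [[0,0,0],[0,0,0],0.6]
    - [[0,0,0],[0,0,0],1]
    - [[0,0,0],[0,0,0],1]
    - [[0,0,0],[0,0,0],1]
    - [[0,0,0],[0,0,0],1]
    - [[0,0,0],[0,0,0],1]
    - [[0,0,0],[0,0,0],1]
    - [[0,0,0],[0,0,0],1]
    - [[0,0,0],[0,0,0],1]

```text
t: 12.12
position: [0.555, -0.174, 0.0083]
ee_rot: [[0.134, -0.991, 0.008], [-0.991, -0.134, -0.003], [0.004, -0.008, -1.0]]
ft_force: [1.8, -0.6, 11.6]
grip_width: 0.0222
grip_force: 59.8
```

>>> apply_moves:
  deltas:
    - [[0,0,1],[0,0,0],1]
    - [[0,0,3],[0,0,0],1]
    - [[0,0,6],[0,0,0],1]
    - [[0,0,9],[0,0,0],1]
    - [[0,1,10.5],[0,0,0],1]
    - [[1,4,10.5],[0,0,0],1]
    - [[2.5,7,10.5],[0,0,0],1]
    - [[4,10,10.5],[0,0,0],1]
    - [[5,13,10.5],[0,0,0],1]
    - [[6.5,16,10.5],[0,0,0],1]
    - [[7.5,19,10.5],[0,0,0],1]
    - [[8.2,21,10.5],[0,0,0],1]
    - [[8.4,22,10.5],[0,0,0],1]
    - [[8.4,22,10.5],[0,0,0],1]
    - [[8.4,22,10.5],[0,0,0],1]
    - [[8.4,22,10.5],[0,0,0],1]

```text
t: 13.45
position: [0.6349, 0.0462, 0.1084]
ee_rot: [[0.133, -0.991, -0.002], [-0.991, -0.133, -0.001], [0.0, 0.002, -1.0]]
ft_force: [-0.1, -0.3, -1.5]
grip_width: 0.0221
grip_force: 59.1
```

Run:
```python
from h import *
s=robot.state();np.save("s7.npy",s,allow_pickle=True)
I={n:robot.grab_frame(n) for n in("wrist","scene","top")}
for n in I:cv2.imwrite(f"pics/r7_{n}.png",I[n])
print(s["t"],np.round(s["position"],4),np.round(s["ee_rot"],3).tolist(),s["grip_width"],np.round(s["ft_force"],1),np.round(s["ft_torque"],2))
E=np.array(s["ee_rot"]);c=np.array(s["position"])-.102*E[:,0];print(c)
def crop(n,P,h,sz=400):
  u,v=np.round(proj(n,[P],s)[0]).astype(int);print(n,u,v)
  im=cv2.copyMakeBorder(I[n],80,80,80,80,0);return cv2.resize(im[v+80-h:v+80+h,u+80-h:u+80+h],(sz,sz),interpolation=cv2.INTER_CUBIC)
S=crop("scene",c,45);T=crop("top",c,40)
W=cv2.resize(I["wrist"][230:384,150:350],(260,200))
o=np.zeros((600,800,3),np.uint8);o[:400,:400]=S;o[:400,400:]=T;o[400:,:260]=W;cv2.imwrite("pics/o7.png",o)
```

```text
13.45 [0.6349 0.0462 0.1084] [[0.133, -0.991, -0.002], [-0.991, -0.133, -0.001], [0.0, 0.002, -1.0]] 0.022113842680294777 [-0.1 -0.3 -1.5] [-0.05  0.    0.02]
[0.62138743 0.14734622 0.1083759 ]
scene 192 174
top 216 153
```

View pics/o7.png

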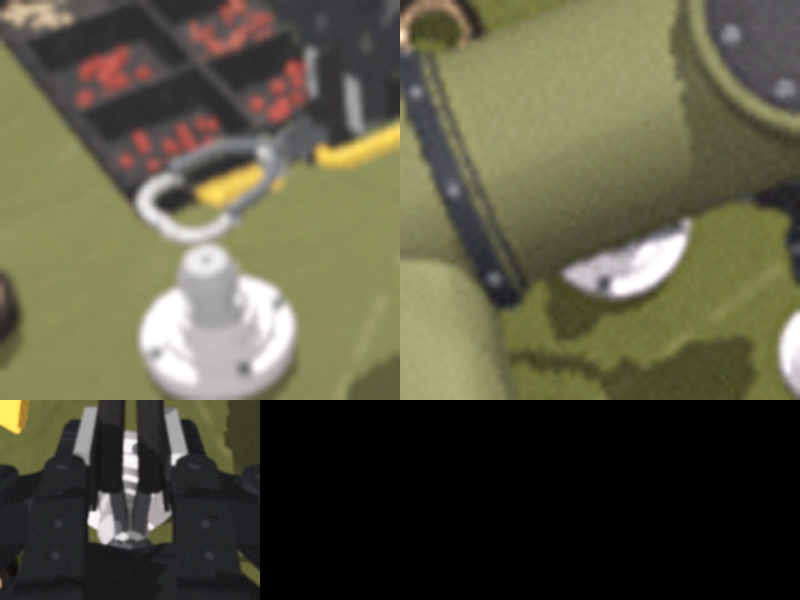

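The scene picture shows the ring spread and level, just above the stub top (crop 207,260), the seated cover below. I'll measure ring and stub in the same camera.

Run:
```python
from h import *
s=np.load("s7.npy",allow_pickle=True).item()
f=lambda x,y:(192-45+(x+.5)/400*90-.5,174-45+(y+.5)/400*90-.5)
print("stub top",onz("scene",*f(207,259),.066))
E=np.array(s["ee_rot"]);p=np.array(s["position"]);u=-E[:,0];n=E[:,1]
b=cv2.imread("pics/r7_scene.png")
for name,x,y in(("innerL",160,193),("inner low",188,231),("inner low2",232,213),("inner up",182,168),("inner up2",240,152),("outer far",137,195),("outer low",190,243),("outer up",182,155)):
  d=onz("scene",*f(x,y),.111)-p;print(name,"along %.1f lat %.1f"%(d@u*1e3,d@n*1e3))
# full-res overlay
st=(.6252,.147)
o=cv2.resize(b[125:225,140:240],(700,700),interpolation=cv2.INTER_CUBIC)
def draw(P,col,closed=True):
  q=(proj("scene",P)-[140,125]+.5)*7;cv2.polylines(o,[np.round(q).astype(int)],closed,col,1)
c=p+.102*u;c[2]=.111
draw(circ(c,.016,.111),(0,0,255));draw(circ(st,.011,.066),(0,255,0));draw(circ(st,.016,.056),(255,255,0));draw(circ(st,.042,.014),(255,0,255));draw(circ(st,.031,.019),(0,165,255));draw(circ(st,.0225,.030),(0,255,255))
draw(np.array([p+u*a+[0,0,.0026] for a in(.02,.13)]),(255,0,0),False)
cv2.imwrite("pics/o8.png",o[:600])
```

```text
stub top [0.62410187 0.14854472 0.066     ]
innerL along 114.6 lat -17.6
inner low along 122.6 lat 15.6
inner low2 along 98.8 lat 21.2
inner up along 94.4 lat -25.0
inner up2 along 65.3 lat -12.9
outer far along 123.7 lat -25.0
outer low along 127.4 lat 23.3
outer up along 87.9 lat -33.3
```

View pics/o8.png

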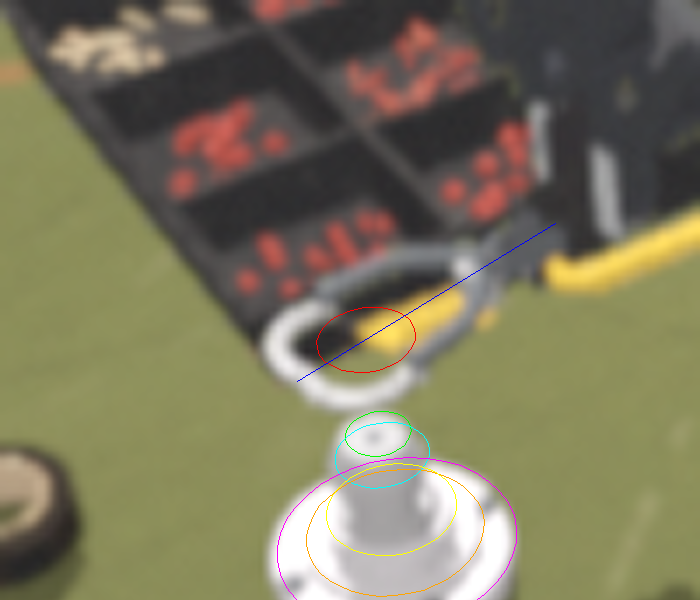

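>>> apply_moves:
  deltas:
    - [[0.3,0,0],[0,0,0],1]
    - [[0.3,0,-1],[0,0,0],1]
    - [[0.3,0,-2],[0,0,0],1]
    - [[0.3,0,-3],[0,0,0],1]
    - [[0.3,0,-3.7],[0,0,0],1]
    - [[0.3,0,-4.2],[0,0,0],1]
    - [[0.3,0,-4.6],[0,0,0],1]
    - [[0.3,0,-4.9],[0,0,0],1]
    - [[0.3,0,-5.1],[0,0,0],1]
    - [[0.3,0,-5.1],[0,0,0],1]
    - [[0.3,0,-5.1],[0,0,0],1]

```text
t: 14.52
position: [0.6384, 0.0471, 0.0576]
ee_rot: [[0.133, -0.991, -0.001], [-0.991, -0.133, -0.001], [0.0, 0.001, -1.0]]
ft_force: [0.4, -0.8, -1.2]
grip_width: 0.0223
grip_force: 59.0
```

Run:
```python
from h import *
s=robot.state();b=robot.grab_frame("scene");cv2.imwrite("pics/r9.png",b)
print(np.round(s["position"],4),np.round(s["ft_force"],2),np.round(s["ft_torque"],3))
o=cv2.resize(b[140:220,150:240],(720,640),interpolation=cv2.INTER_CUBIC)[:600]
cv2.imwrite("pics/o9.png",o)
```

```text
[0.6384 0.0471 0.0576] [ 0.39 -0.79 -1.24] [-0.066  0.046  0.011]
```

View pics/o9.png

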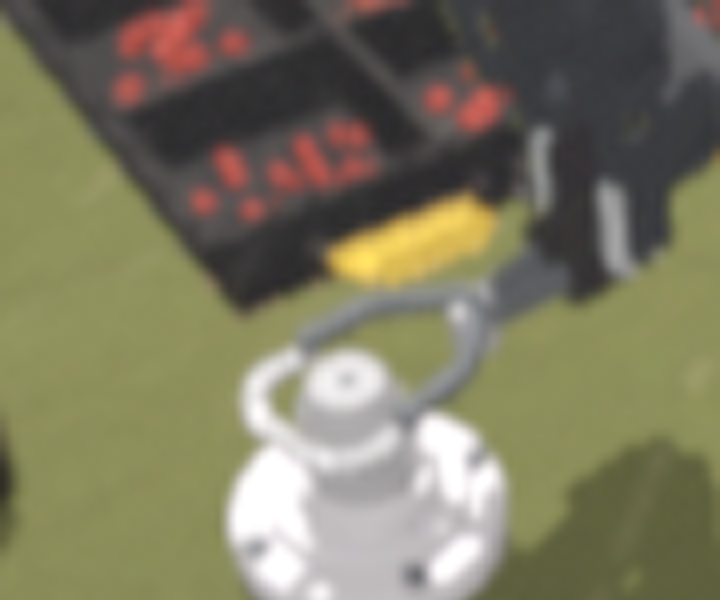

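The ring is round the cone, without contact. Lowering on to the shaft.

>>> apply_moves:
  deltas:
    - [[0,-0.1,-0.3],[0,0,0],1]
    - [[0,-0.1,-0.6],[0,0,0],1]
    - [[0,-0.1,-0.9],[0,0,0],1]
    - [[0,-0.1,-1],[0,0,0],1]
    - [[0,-0.1,-1],[0,0,0],1]
    - [[0,-0.1,-1],[0,0,0],1]
    - [[0,-0.1,-1],[0,0,0],1]

```text
t: 15.15
position: [0.6384, 0.046, 0.0474]
ee_rot: [[0.133, -0.991, -0.001], [-0.991, -0.133, -0.001], [0.0, 0.001, -1.0]]
ft_force: [-0.0, 0.2, -2.6]
grip_width: 0.0225
grip_force: 59.0
```

>>> apply_moves:
  deltas:
    - [[0.1,0,0],[0,0,0],1]
    - [[0.15,0,0],[0,0,0],1]
    - [[0.15,0,0],[0,0,0],1]
    - [[0.15,0,0],[0,0,0],1]

```text
t: 15.48
position: [0.6398, 0.046, 0.0473]
ee_rot: [[0.133, -0.991, -0.001], [-0.991, -0.133, -0.001], [0.0, 0.001, -1.0]]
ft_force: [-0.0, 0.6, -2.0]
grip_width: 0.0224
grip_force: 59.0
```

>>> apply_moves:
  deltas:
    - [[0.05,0,0],[0,0,0],1]
    - [[0.1,0,0],[0,0,0],1]
    - [[0.1,0,0],[0,0,0],1]
    - [[0.1,0,0],[0,0,0],1]

```text
t: 15.82
position: [0.6408, 0.046, 0.0473]
ee_rot: [[0.133, -0.991, -0.001], [-0.991, -0.133, -0.001], [0.0, 0.001, -1.0]]
ft_force: [-0.7, 0.7, -1.0]
grip_width: 0.0222
grip_force: 59.0
```

>>> apply_moves:
  deltas:
    - [[0.05,0,0],[0,0,0],1]
    - [[0.1,0,0],[0,0,0],1]
    - [[0.1,0,0],[0,0,0],1]
    - [[0.1,0,0],[0,0,0],1]

```text
t: 16.15
position: [0.6418, 0.046, 0.0473]
ee_rot: [[0.133, -0.991, -0.001], [-0.991, -0.133, -0.001], [0.0, 0.001, -1.0]]
ft_force: [-0.0, 0.2, -0.8]
grip_width: 0.0223
grip_force: 59.0
```

```bash
python3 -c "
from h import *
s=robot.state();print(s['position'],np.round(s['ft_force'],2),np.round(s['ft_torque'],3))"
```

```text
[0.64177115 0.04599824 0.04727256] [-0.01  0.25 -0.8 ] [-0.037 -0.03  -0.029]
```

>>> apply_moves:
  deltas:
    - [[0.05,0,0],[0,0,0],1]
    - [[0.1,0,0],[0,0,0],1]
    - [[0.1,0,0],[0,0,0],1]
    - [[0.1,0,0],[0,0,0],1]

```text
t: 16.48
position: [0.6428, 0.046, 0.0473]
ee_rot: [[0.133, -0.991, -0.001], [-0.991, -0.133, -0.001], [0.0, 0.001, -1.0]]
ft_force: [0.4, 0.0, -1.1]
grip_width: 0.0221
grip_force: 59.0
```

```bash
python3 -c "
from h import *
s=robot.state();print(s['position'],np.round(s['ft_force'],2),np.round(s['ft_torque'],3))"
```

```text
[0.64279687 0.04600133 0.04728674] [ 0.42  0.02 -1.1 ] [-0.053 -0.008  0.018]
```

>>> apply_moves:
  deltas:
    - [[0.05,0,0],[0,0,0],1]
    - [[0.1,0,0],[0,0,0],1]
    - [[0.1,0,0],[0,0,0],1]
    - [[0.1,0,0],[0,0,0],1]

```text
t: 16.82
position: [0.6435, 0.0461, 0.0471]
ee_rot: [[0.133, -0.991, -0.002], [-0.991, -0.133, -0.001], [0.0, 0.002, -1.0]]
ft_force: [-2.2, 0.3, -1.3]
grip_width: 0.0221
grip_force: 58.9
```

```bash
python3 -c "
from h import *
s=robot.state();print(s['position'],np.round(s['ft_force'],2),np.round(s['ft_torque'],3))"
```

```text
[0.64352036 0.04607448 0.04711472] [-2.19  0.3  -1.33] [0.132 0.547 0.215]
```

>>> apply_moves:
  deltas:
    - [[-0.2,0,0],[0,0,0],1]
    - [[-0.4,0,0],[0,0,0],1]
    - [[-0.5,0,0],[0,0,0],1]
    - [[-0.55,0,0],[0,0,0],1]
    - [[-0.55,0,0],[0,0,0],1]
    - [[-0.55,0,0],[0,0,0],1]

```text
t: 17.32
position: [0.6383, 0.046, 0.0474]
ee_rot: [[0.133, -0.991, -0.001], [-0.991, -0.133, -0.001], [0.0, 0.001, -1.0]]
ft_force: [-0.3, 0.2, -1.2]
grip_width: 0.0225
grip_force: 59.1
```

>>> apply_moves:
  deltas:
    - [[-0.05,0,0],[0,0,0],1]
    - [[-0.1,0,0],[0,0,0],1]
    - [[-0.1,0,0],[0,0,0],1]
    - [[-0.1,0,0],[0,0,0],1]

```text
t: 17.65
position: [0.6373, 0.046, 0.0473]
ee_rot: [[0.133, -0.991, -0.001], [-0.991, -0.133, -0.001], [0.0, 0.001, -1.0]]
ft_force: [0.6, -0.5, -0.7]
grip_width: 0.0223
grip_force: 59.1
```

```bash
cat > q.py <<'E'
from h import *
s=robot.state();print(s['t'],s['position'],np.round(s['ft_force'],2),np.round(s['ft_torque'],3),s['grip_width'])
E
python3 q.py
```

```text
17.65 [0.63726758 0.04601677 0.04730379] [ 0.59 -0.46 -0.7 ] [-0.056 -0.048  0.005] 0.022335832912797365
```

>>> apply_moves:
  deltas:
    - [[-0.05,0,0],[0,0,0],1]
    - [[-0.1,0,0],[0,0,0],1]
    - [[-0.1,0,0],[0,0,0],1]
    - [[-0.1,0,0],[0,0,0],1]

```text
t: 17.98
position: [0.6363, 0.046, 0.0473]
ee_rot: [[0.133, -0.991, -0.001], [-0.991, -0.133, -0.001], [0.0, 0.001, -1.0]]
ft_force: [-0.9, 0.7, -1.2]
grip_width: 0.0226
grip_force: 59.1
```

```bash
python3 q.py
```

```text
17.9833 [0.63626026 0.04603046 0.04731603] [-0.88  0.68 -1.16] [-0.01   0.001 -0.031] 0.022617061544149202
```

>>> apply_moves:
  deltas:
    - [[-0.05,0,0],[0,0,0],1]
    - [[-0.1,0,0],[0,0,0],1]
    - [[-0.1,0,0],[0,0,0],1]
    - [[-0.1,0,0],[0,0,0],1]

```text
t: 18.32
position: [0.6353, 0.046, 0.0473]
ee_rot: [[0.133, -0.991, -0.001], [-0.991, -0.133, -0.001], [0.0, 0.001, -1.0]]
ft_force: [-0.6, -0.1, -1.2]
grip_width: 0.0226
grip_force: 59.0
```

```bash
python3 q.py
```

```text
18.3167 [0.63525351 0.04600071 0.04731456] [-0.64 -0.15 -1.19] [-0.075 -0.053 -0.002] 0.02258952105914547
```

>>> apply_moves:
  deltas:
    - [[-0.05,0,0],[0,0,0],1]
    - [[-0.1,0,0],[0,0,0],1]
    - [[-0.15,0,0],[0,0,0],1]
    - [[-0.15,0,0],[0,0,0],1]
    - [[-0.15,0,0],[0,0,0],1]

```text
t: 18.73
position: [0.6342, 0.0461, 0.0475]
ee_rot: [[0.133, -0.991, -0.0], [-0.991, -0.133, -0.0], [0.0, 0.0, -1.0]]
ft_force: [3.5, 0.3, -2.1]
grip_width: 0.0224
grip_force: 58.8
```

```bash
python3 q.py
```

```text
18.7333 [0.63415954 0.04605967 0.04754038] [ 3.45  0.27 -2.08] [-0.069 -1.049 -0.354] 0.022436181728277518
```

>>> apply_moves:
  deltas:
    - [[0.2,0,0],[0,0,0],1]
    - [[0.4,0,0],[0,0,0],1]
    - [[0.5,0,0],[0,0,0],1]
    - [[0.5,-0.2,0],[0,0,0],1]
    - [[0.5,-0.4,0],[0,0,0],1]
    - [[0.5,-0.4,0],[0,0,0],1]
    - [[0.5,-0.4,0],[0,0,0],1]

```text
t: 19.32
position: [0.6386, 0.0418, 0.0472]
ee_rot: [[0.133, -0.991, -0.002], [-0.991, -0.133, -0.001], [0.0, 0.002, -1.0]]
ft_force: [0.6, 0.4, -1.1]
grip_width: 0.0221
grip_force: 59.4
```

```bash
python3 q.py
python3 - <<'E'
from h import *
u=np.array([-.133,.991,0]);n=np.array([-.991,-.133,0])
def zof(px,xy):  # z at which vertical line at xy best meets the pixel
  zs=np.linspace(0,.2,801);q=proj("scene",np.c_[np.tile(xy[:2],(801,1)),zs])-px;i=np.argmin((q**2).sum(1));return zs[i],q[i]
for nm,p,px in(("r7",np.array([.6349,.0462,.1084]),(207.1,162.1)),("r9",np.array([.6384,.0471,.0576]),(208.2,178.2))):
  z,e=zof(np.array(px),p+.054*u);print(nm,"boss z-TCP mm",(z-p[2])*1e3,e)
# ring: white pixels in r9 below/left; print z for near-side outer extreme using known lateral 20.4+4.5 outer
b=cv2.imread("pics/r9.png");p=np.array([.6384,.0471,.0576])
for a in(102,110,118):
  for z in(-.004,0,.0027,.006):
    P=p+a*1e-3*u+.0227*n+[0,0,z];q=proj("scene",[P])[0]+[-.7,.6];print(a,z,np.round((q-[150,140]+.5)*8))
E
```

```text
19.3167 [0.63864943 0.04184778 0.04723471] [ 0.61  0.39 -1.13] [-0.045  0.008 -0.011] 0.022109690038983196
r7 boss z-TCP mm 5.600000000000008 [ 0.68909103 -0.09115956]
r9 boss z-TCP mm 3.900000000000001 [ 0.61763307 -0.07356339]
102 -0.004 [398. 450.]
102 0 [396. 440.]
102 0.0027 [395. 433.]
102 0.006 [394. 425.]
110 -0.004 [377. 463.]
110 0 [375. 454.]
110 0.0027 [374. 447.]
110 0.006 [372. 439.]
118 -0.004 [355. 478.]
118 0 [354. 468.]
118 0.0027 [352. 461.]
118 0.006 [351. 453.]
```

>>> apply_moves:
  deltas:
    - [[0,-0.1,0],[0,0,0],1]
    - [[0,-0.2,0],[0,0,0],1]
    - [[0,-0.2,0],[0,0,0],1]
    - [[0,-0.2,0],[0,0,0],1]

```text
t: 19.65
position: [0.6388, 0.0411, 0.0472]
ee_rot: [[0.134, -0.991, -0.001], [-0.991, -0.134, 0.001], [-0.001, 0.001, -1.0]]
ft_force: [-0.6, 5.0, -1.9]
grip_width: 0.0224
grip_force: 60.4
```

>>> apply_moves:
  deltas:
    - [[0,-0.1,0],[0,0,0],1]
    - [[0,-0.15,0],[0,0,0],1]
    - [[0,-0.15,0],[0,0,0],1]
    - [[0,-0.15,0],[0,0,0],1]

```text
t: 19.98
position: [0.6388, 0.0408, 0.0471]
ee_rot: [[0.134, -0.991, -0.001], [-0.991, -0.134, 0.003], [-0.003, 0.0, -1.0]]
ft_force: [0.2, 9.4, -2.1]
grip_width: 0.0223
grip_force: 61.1
```

>>> apply_moves:
  deltas:
    - [[0,0.4,0],[0,0,0],1]
    - [[0,0.8,0],[0,0,0],1]
    - [[0,0.97,0],[0,0,0],1]
    - [[0,0.97,-0.3],[0,0,0],1]
    - [[0,0.97,-0.6],[0,0,0],1]
    - [[0,0.97,-0.87],[0,0,0],1]
    - [[0,0.97,-0.87],[0,0,0],1]
    - [[0,0.97,-0.87],[0,0,0],1]

```text
t: 20.65
position: [0.6385, 0.0479, 0.0381]
ee_rot: [[0.133, -0.991, -0.002], [-0.991, -0.133, -0.001], [0.001, 0.002, -1.0]]
ft_force: [-0.1, 0.2, -1.3]
grip_width: 0.0222
grip_force: 59.3
```

```bash
python3 q.py
```

```text
20.65 [0.63853071 0.04787144 0.03813283] [-0.14  0.23 -1.33] [-0.011 -0.016  0.033] 0.022217325972353843
```

>>> apply_moves:
  deltas:
    - [[0.2,0,0],[0,0,0],1]
    - [[0.4,0,0],[0,0,0],1]
    - [[0.5,0,0],[0,0,0],1]
    - [[0.6,0,0],[0,0,0],1]
    - [[0.6,0,0],[0,0,0],1]
    - [[0.6,0,0],[0,0,0],1]

```text
t: 21.15
position: [0.6442, 0.0483, 0.0383]
ee_rot: [[0.134, -0.991, -0.003], [-0.991, -0.134, -0.001], [0.0, 0.003, -1.0]]
ft_force: [-4.6, 1.1, -0.9]
grip_width: 0.0224
grip_force: 58.9
```

```bash
python3 q.py
```

```text
21.15 [0.64420146 0.0483354  0.03828117] [-4.56  1.1  -0.93] [0.455 1.671 0.44 ] 0.02243793466629829
```

>>> apply_moves:
  deltas:
    - [[-0.15,0,0],[0,0,0],1]
    - [[-0.25,0,0],[0,0,0],1]
    - [[-0.25,0,0.3],[0,0,0],1]
    - [[-0.25,0,0.5],[0,0,0],1]
    - [[-0.25,0,0.5],[0,0,0],1]

```text
t: 21.57
position: [0.6428, 0.0481, 0.0447]
ee_rot: [[0.133, -0.991, 0.0], [-0.991, -0.133, -0.001], [0.001, -0.0, -1.0]]
ft_force: [-1.9, -1.0, -0.3]
grip_width: 0.0224
grip_force: 59.2
```

>>> apply_moves:
  deltas:
    - [[0,0,0.1],[0,0,0],1]
    - [[0,0,0.2],[0,0,0],1]
    - [[0,0,0.3],[0,0,0],1]
    - [[0,0,0.3],[0,0,0],1]

```text
t: 21.9
position: [0.6424, 0.0482, 0.0468]
ee_rot: [[0.133, -0.991, -0.001], [-0.991, -0.133, -0.001], [0.0, 0.001, -1.0]]
ft_force: [-1.0, -0.6, -1.8]
grip_width: 0.0223
grip_force: 59.3
```

>>> apply_moves:
  deltas:
    - [[0,0,0.1],[0,0,0],1]
    - [[0,0,0.2],[0,0,0],1]
    - [[0,0,0.2],[0,0,0],1]

```text
t: 22.15
position: [0.6424, 0.0482, 0.0488]
ee_rot: [[0.133, -0.991, -0.001], [-0.991, -0.133, -0.001], [0.0, 0.001, -1.0]]
ft_force: [0.1, 0.0, -1.7]
grip_width: 0.0223
grip_force: 59.3
```

>>> apply_moves:
  deltas:
    - [[0,0,0.1],[0,0,0],1]
    - [[0,0,0.2],[0,0,0],1]
    - [[0,0,0.2],[0,0,0],1]

```text
t: 22.4
position: [0.6424, 0.0483, 0.0509]
ee_rot: [[0.133, -0.991, -0.001], [-0.991, -0.133, -0.001], [0.0, 0.001, -1.0]]
ft_force: [-1.0, 0.4, -1.9]
grip_width: 0.0224
grip_force: 59.3
```

>>> apply_moves:
  deltas:
    - [[0,0,0.1],[0,0,0],1]
    - [[0,0,0.2],[0,0,0],1]
    - [[0,0,0.2],[0,0,0],1]

```text
t: 22.65
position: [0.6424, 0.0482, 0.0529]
ee_rot: [[0.133, -0.991, -0.001], [-0.991, -0.133, -0.001], [0.0, 0.001, -1.0]]
ft_force: [1.0, 0.3, -1.7]
grip_width: 0.0224
grip_force: 59.3
```

>>> apply_moves:
  deltas:
    - [[0,0,0.1],[0,0,0],1]
    - [[0,0,0.2],[0,0,0],1]
    - [[0,0,0.2],[0,0,0],1]

```text
t: 22.9
position: [0.6424, 0.0482, 0.055]
ee_rot: [[0.133, -0.991, -0.001], [-0.991, -0.133, -0.001], [0.0, 0.001, -1.0]]
ft_force: [-1.2, -1.6, -1.6]
grip_width: 0.0225
grip_force: 59.3
```

>>> apply_moves:
  deltas:
    - [[0,0,-0.3],[0,0,0],1]
    - [[0,0,-0.5],[0,0,0],1]
    - [[0.1,0,-0.5],[0,0,0],1]
    - [[0.2,0,-0.5],[0,0,0],1]
    - [[0.2,0,-0.5],[0,0,0],1]
    - [[0.2,0,-0.5],[0,0,0],1]

```text
t: 23.4
position: [0.6436, 0.0483, 0.049]
ee_rot: [[0.134, -0.991, -0.003], [-0.991, -0.134, -0.001], [0.0, 0.003, -1.0]]
ft_force: [-4.6, 1.7, -2.0]
grip_width: 0.0225
grip_force: 58.9
```

```bash
python3 q.py
```

```text
23.4 [0.64359665 0.04834653 0.0490208 ] [-4.55  1.71 -1.97] [0.467 1.388 0.341] 0.02251932648790992
```

>>> apply_moves:
  deltas:
    - [[-0.3,0,0],[0,0,0],1]
    - [[-0.55,0,0],[0,0,0],1]
    - [[-0.55,0,-0.4],[0,0,0],1]
    - [[-0.55,0,-0.8],[0,0,0],1]
    - [[-0.55,0,-1.05],[0,0,0],1]
    - [[-0.53,-0.3,-1.05],[0,0,0],1]
    - [[-0.5,-0.6,-1.05],[0,0,0],1]
    - [[-0.48,-0.75,-1.05],[0,0,0],1]
    - [[-0.47,-0.85,-1.05],[0,0,0],1]
    - [[-0.47,-0.85,-1.05],[0,0,0],1]
    - [[-0.47,-0.85,-1.05],[0,0,0],1]

```text
t: 24.32
position: [0.6397, 0.0396, 0.0393]
ee_rot: [[0.133, -0.991, -0.001], [-0.991, -0.133, -0.0], [0.0, 0.001, -1.0]]
ft_force: [-0.3, 1.1, -2.1]
grip_width: 0.0218
grip_force: 59.4
```

```bash
python3 q.py
```

```text
24.3167 [0.63971783 0.03959666 0.03926689] [-0.27  1.06 -2.05] [-0.025  0.031  0.026] 0.021786911840872145
```

In the groove (free 2 mm beyond the shaft contact). Now find the upper shoulder.

>>> apply_moves:
  deltas:
    - [[0,0,0.1],[0,0,0],1]
    - [[0,0,0.2],[0,0,0],1]
    - [[0,0,0.2],[0,0,0],1]

```text
t: 24.57
position: [0.6398, 0.0398, 0.0415]
ee_rot: [[0.133, -0.991, -0.001], [-0.991, -0.133, -0.001], [0.0, 0.001, -1.0]]
ft_force: [0.7, -0.8, -1.6]
grip_width: 0.0222
grip_force: 59.4
```

>>> apply_moves:
  deltas:
    - [[0,0,0.1],[0,0,0],1]
    - [[0,0,0.15],[0,0,0],1]
    - [[0,0,0.15],[0,0,0],1]

```text
t: 24.82
position: [0.6396, 0.0398, 0.0428]
ee_rot: [[0.133, -0.991, -0.001], [-0.991, -0.133, -0.001], [0.0, 0.001, -1.0]]
ft_force: [0.1, 0.3, -1.7]
grip_width: 0.0226
grip_force: 59.3
```

>>> apply_moves:
  deltas:
    - [[0,0,0.1],[0,0,0],1]
    - [[0,0,0.1],[0,0,0],1]
    - [[0,0,0.1],[0,0,0],1]

```text
t: 25.07
position: [0.6395, 0.0397, 0.0435]
ee_rot: [[0.133, -0.991, -0.001], [-0.991, -0.133, -0.001], [0.0, 0.002, -1.0]]
ft_force: [0.8, -0.2, -1.6]
grip_width: 0.0224
grip_force: 59.4
```

>>> apply_moves:
  deltas:
    - [[0,0,0.1],[0,0,0],1]
    - [[0,0,0.1],[0,0,0],1]
    - [[0,0,0.1],[0,0,0],1]

```text
t: 25.32
position: [0.6395, 0.0397, 0.0444]
ee_rot: [[0.133, -0.991, -0.002], [-0.991, -0.133, -0.001], [0.0, 0.002, -1.0]]
ft_force: [-0.3, 0.7, -3.1]
grip_width: 0.0223
grip_force: 59.3
```

>>> apply_moves:
  deltas:
    - [[0,0,0.1],[0,0,0],1]
    - [[0,0,0.1],[0,0,0],1]
    - [[0,0,0.1],[0,0,0],1]

```text
t: 25.57
position: [0.6394, 0.0397, 0.0453]
ee_rot: [[0.133, -0.991, -0.002], [-0.991, -0.133, -0.001], [0.0, 0.002, -1.0]]
ft_force: [0.3, 1.0, -3.1]
grip_width: 0.0222
grip_force: 59.3
```

```bash
python3 q.py
```

```text
25.5667 [0.63941115 0.03971965 0.04533002] [ 0.31  1.   -3.13] [-0.153 -0.06  -0.009] 0.022248468857723677
```

>>> apply_moves:
  deltas:
    - [[0,0,-0.3],[0,0,0],1]
    - [[0,0,-0.63],[0,0,0],1]
    - [[0,0.3,-0.63],[0,0,0],1]
    - [[-0.05,0.6,-0.63],[0,0,0],1]
    - [[-0.09,0.8,-0.63],[0,0,0],1]
    - [[-0.09,0.8,-0.63],[0,0,0],1]
    - [[-0.09,0.8,-0.63],[0,0,0],1]
    - [[-0.09,0.8,-0.63],[0,0,0],1]
    - [[-0.09,0.8,-0.63],[0,0,0],1]

```text
t: 26.32
position: [0.6387, 0.0477, 0.0394]
ee_rot: [[0.133, -0.991, -0.001], [-0.991, -0.133, -0.001], [0.0, 0.001, -1.0]]
ft_force: [0.6, 0.3, -0.8]
grip_width: 0.0224
grip_force: 59.4
```

```bash
python3 q.py
```

```text
26.3167 [0.63872912 0.04767221 0.03941912] [ 0.58  0.27 -0.83] [-0.064  0.016 -0.008] 0.022409168751099835
```

Centred, free of contact, and at groove mid-height (ring about 40 mm). Handing in.

```bash
python3 -c "
from plant import robot
print(robot.finish_job())"
```

```text
the job is handed in; nothing more can be done
None
```

I handed the job in at 26.3 s of the 48 s. The bearing cover is seated on the base and released. The pliers are held squeezed, with the ring spread round the groove at about 40 mm, free of the stub by the force readings. To centre the ring I touched it lightly against the stub (under 10 N), then backed off. I made no final check of the bystanders, but no move went near them. No verdict came back.

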